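Set the tube-sealing head against its stop

ROBOT

A 7-joint arm with a two-finger parallel gripper is mounted at the origin on the work surface. World frame = base frame: x ahead of the robot, y to its left, z up, the work surface at z = 0. Lengths are in m, angles in rad, forces in N, time in s.
With the tool pointing down it reaches from about 0.425 to 0.925 m from the base axis. Payload 6.8 kg.
Tool frame: the origin (TCP) lies between the finger pads; the fingertips stand r.tip_reach ahead of it and the grasp point (between the pads) lies 11 mm behind it (r.tip_reach is the distance from the TCP to the fingertips, in m); z points along the fingers, y is the direction in which the jaws open and shut (so a half turn about z gives the same grasp; the last joint's range is limited). The gripper opens to 85 mm and grips with 20 to 120 N. Pads are 22 mm wide; open, the fingers measure 114 mm over their backs; the gripper's body (76 mm by 85 mm) begins 54 mm behind the grasp point. The pads swing forward as they close: fully open they stand 13 mm farther back than shut.
Start: joints at [-1.409, 0.477, 0.022, 1.555, -0.011, 1.109, -0.083], TCP at [0.18, 0.651, 0.239] pointing down, gripper open.
Joint ranges: [-2.96, 2.96], [-0.34, 2.1], [-1.41, 1.46], [0.24, 2.44], [-1.37, 4.51], [0.17, 1.92], [-2.96, 2.96]. Speed limits (rad/s): [2.39, 2.39, 3.14, 3.14, 3.14, 3.14, 3.14].

INTERFACE

Orientations are given as a rotation vector (axis times angle).
In Python, from bench import r, eyes, spotter gives the robot as it stands.
- The arm moves only by the tool carry_out, never from a script. Its argument "series" is text: rows parted by semicolons, each of 5 numbers parted by spaces: the shift along the tool's x, y, z in cm, then the turn about the tool's z in rad, then the opening, from 0 (shut) to 1 (fully open). In form: x y z yaw gripper; .... A call has 1 to 8 rows; each row shifts and turns the commanded pose from where the row before left it, along the tool's axes as they then stand; what a row does not reach is not made up. A row lasts 1/8 s, in which the tool goes at most 62.5 mm and 10.7 degrees, less where a joint would pass 70% of its speed; a pose out of reach is approached as far as the arm can. A call with a gripper value outside its range is refused whole. The fingers move at their own pace and stop on an object; "grip_force" is the grip in N (left out, the last holds). Time passes only in rows, so rows that do not move let the fingers close. It gives the time, the measured TCP pose, the force and the opening at its end, in the units of the state.
- r.get_obs(): the state, without advancing time (a new reading comes with each control period).
- eyes.grab_frame(name): name is "scene" or "side" or "wrist"; returns a dict with "color" (420x560x3 uint8, blue, green, red), "intrinsics" (3x3 intrinsics, pixels), "R" (3x3) and "t" (3): a world point X has camera coordinates R X + t; the wrist camera has in their place "T_tool_cam" (4x4, takes a point from camera to tool coordinates, whose origin is the TCP and whose axes are the flange's). Camera axes: x right, y down, z forward; pixel columns grow to the right and rows downward; lengths in m; the calibration is good to about 2 mm. A picture is of the moment at which its call begins: read the wrist's pose just before it. There is no depth.
- r.hand_in(): hands the job in, once; it reports no verdict.
Trained networks look in a picture, given as the dict that the camera call returned (one of the last four; its "shot" number tells which), for a name from the list of things; names that differ only in an ending like _2 or _b are one class to them, and where a whole thing is asked for, a point or a joint stands for the part that bears it (a point fixed in the world has none). Each returns a list of dicts, best first, with "confidence" (0 to 1); they miss things now and then, are a little off and sometimes report something else, mostly with a low value. They report only what shows in the picture. A call takes as long as a camera call. They do not tell look-alikes from the thing itself.
- spotter.search_frame(picture, query): "uv" ([column, row] in pixels, amid what is visible of it).
- spotter.trace(picture, query): "pixels" (420x560 bool, what is visible of it) and "uv" ([column, row] in pixels, amid what is visible of it).
- spotter.mark_of(picture, query): "uv" ([column, row] in pixels: a listed point, or the origin of a listed thing).
The state is a dict: "clock": time; "joints": joint angles; "qvel": joint speeds; "tau": joint torques, N m; "tcp_pos": TCP position; "orientation": TCP orientation; "contact_force": force on the tool from outside, world axes, zero at the start; "moment": the same for the moment, N m; "grip_width": finger opening in m.
Only numpy, scipy, OpenCV 4.12 (cv2) and the standard library are available. Lean on these libraries where they do the work, as an engineer would, in place of code of your own. Each camera call takes 0.05 s, during which the arm holds its last target.

TASK

On the sealing rail, press the red lock button on top of the white sealing head and, keeping it held down all the way, push the head along the rail until it rests against the yellow end stop. Only then let the button go and move the hand clear. Just press and push with the fingertips, picking nothing up, and leave the bin, tube rack, jar and tape roll standing where they are.

Things in the scene. Friction and masses are not known exactly. Their poses are not given: they have to be found in the camera images.
- rail: Fixed stainless rail fixture: base plate 130 mm (x) by 350 mm (y), 12 mm thick, on the bench. Origin at the centre of its underside; its z is up and its y runs along the rail, from the head's start towards the yellow stop. Two guide rods and a hidden toothed locking bar run along y between dark end blocks (tops 52 mm up).
- head (a joint): How far the white sealing head has slid along the rail's +y, m; 0 at the start (rail y = -95 mm). About 2 N of friction with the button down; button up, a toothed bar locks it (1 mm play at the start; let up midway, it catches within 8 mm). 86 mm (x) by 90 mm (y), top 60 mm above the bench; across each end of the top a blue fence 8 mm thick, up to 75 mm, 74 mm clear between, button midway.
- head_front (a point): Centre of the head's front face, the +y face that meets the stop, 49 mm above the bench, 45 mm ahead of the button's centre.
- lock (a joint): How far the red button is pressed, m: 0 up, 0.007 fully down. Spring: 1.5 N starts it, 5 N holds it fully down. The lock is free from about 0.005 m. Let go, it springs up, or stays part-way on a tooth of the bar: both are fine.
- button_top (a point): Centre of the top of the red button, a round cap 36 mm in diameter; its top is 69 mm above the bench when up, 62 mm when fully down (2 mm proud of the head). A fingertip pressed on it at 6 to 15 N carries the head along by friction; the fence ahead can also be pushed.
- stop: Fixed yellow end stop across the rail, 96 mm (x) by 24 mm (y), body 22 to 68 mm above the bench, black clamp knob on top to 90 mm. Origin at bench height under its centre, axes as the rail's; the head meets its -y face, 12 mm from the origin, 60 to 155 mm ahead of the head's start.
- clip_bin_center (a point): Loose bystander, to be left alone: open blue plastic bin of clips, 90 x 120 x 45 mm; the point is its centre, half-way up.
- tube_rack_center (a point): Loose bystander, to be left alone: clear block rack with capped sample tubes, 60 x 110 mm, 70 mm high; the point is its centre, half-way up.
- bottle_center (a point): Loose bystander, to be left alone: amber jar with white cap, 40 mm in diameter, 80 mm high; the point is its centre, half-way up.
- tape_center (a point): Loose bystander, to be left alone: green roll of tape lying flat, 64 mm in diameter, 24 mm high; the point is its centre, half-way up.
Not all that is in view belongs to the job. There is more than one size of the part that bears tube_rack_center; the job needs the smaller. Of the things that look like the part that bears clip_bin_center, the larger one is meant.

How it is judged:
By the outcome, as a careful person would: the job done as asked, in the order asked, and still so for the second after the job is handed in, with the robot touching nothing.
It also fails if it takes over 38 s, if anything falls off the work surface, if the arm or the gripper's body presses on something with over 40 N, if the wrist force passes 120 N, or if a joint passes its speed limit or range.

## Working session

There is one attempt and no reset: what is moved stays moved. The work goes in short steps, Python scripts to look and compute and a tool call to move; the robot and the scene stay as the last step left them, time stands still between calls to the robot, and variables do not carry over. Pictures are saved under pics/ and viewed, and the job is handed in when it is done.

Besides the shell and the picture viewer there is one more tool, called after ">>>" in YAML: its name, and indented under it one key for each argument. carry_out: Moves the arm, as the interface text tells. Its arguments: {"type":"object","properties":{"series":{"type":"string"},"grip_force":{"type":"number"}},"required":["series"]}

```bash
mkdir -p pics; ls
cat > h.py <<'E'
import numpy as np, cv2
from bench import r, eyes, spotter
def pix2plane(f,uv,z):
    K=np.array(f["intrinsics"]);R=np.array(f["R"]);t=np.array(f["t"])
    d=R.T@np.linalg.inv(K)@np.array([uv[0],uv[1],1.]); c=-R.T@t
    return c+d*(z-c[2])/d[2]
def proj(f,X):
    K=np.array(f["intrinsics"]);p=K@(np.array(f["R"])@np.array(X)+np.array(f["t"]));return p[:2]/p[2]
E
python3 - <<'E'
from h import *
o=r.get_obs()
for k,v in o.items(): print(k,np.round(v,4))
print(r.tip_reach)
for n in("scene","side"):
    f=eyes.grab_frame(n); cv2.imwrite(f"pics/{n}0.png",f["color"])
    print(n,"cam",np.round(-np.array(f["R"]).T@np.array(f["t"]),3))
    for q,z in(("button_top",.069),("head_front",.049),("stop",0),("rail",0)):
        for d in spotter.mark_of(f,q)[:2]: print(q,np.round(d["uv"],1),round(d["confidence"],2),np.round(pix2plane(f,d["uv"],z),4))
E
```

```text
pics
clock 0.0
joints [-1.4091  0.4778  0.0223  1.5565 -0.0115  1.1093 -0.0831]
qvel [-0.001   0.0006 -0.0008 -0.0011 -0.0004 -0.0001  0.0004]
tau [-4.00000e-04 -5.96441e+01  1.60730e+00 -2.81201e+01  1.24000e-02
  9.40000e-03  0.00000e+00]
tcp_pos [0.1798 0.65   0.2383]
orientation [-4.2260e-01 -3.1129e+00  2.9000e-03]
contact_force [-0.092   0.21   -0.6613]
moment [-0.05    0.0641 -0.0187]
grip_width 0.0855
0.008
scene cam [1.022 0.597 0.629]
button_top [283.2 179.9] 0.46 [ 0.5276 -0.1046  0.069 ]
head_front [296.6 195. ] 0.97 [ 0.5202 -0.0561  0.049 ]
stop [337.7 244.2] 0.96 [0.5122 0.0982 0.    ]
rail [306.  221.5] 0.85 [ 0.524  -0.0075  0.    ]
side cam [ 0.414 -0.446  0.623]
button_top [269.9 303.9] 0.66 [ 0.5317 -0.1114  0.069 ]
head_front [260.5 284.2] 0.96 [ 0.5347 -0.06    0.049 ]
stop [229.2 232.9] 0.81 [0.5289 0.1055 0.    ]
rail [249.7 277.6] 0.95 [ 0.5321 -0.0073  0.    ]
rail [260.8 285.3] 0.23 [ 0.5447 -0.0294  0.    ]
```

View pics/scene0.png

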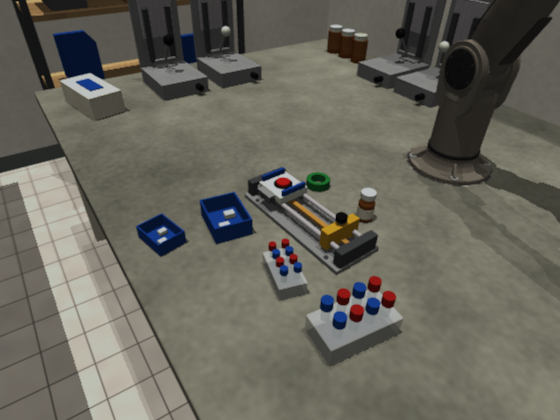

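View pics/side0.png

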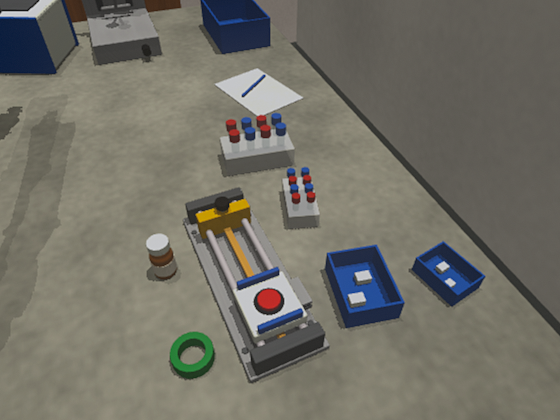

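The scene picture has the head and red button at about (284,183), the yellow stop at (340,233), and the tape, jar, bin and racks around them. There's only one head and one rail, so no ambiguity about what to push. Next I'll refine the pose using colours in both views.

```bash
cat >> h.py <<'E'
def tri(obs):
    A=[];b=[]
    for f,uv in obs:
        K=np.array(f["intrinsics"]);R=np.array(f["R"]);t=np.array(f["t"])
        d=R.T@np.linalg.inv(K)@np.array([uv[0],uv[1],1.]);d/=np.linalg.norm(d);c=-R.T@t
        P=np.eye(3)-np.outer(d,d);A.append(P);b.append(P@c)
    A=np.vstack(A);b=np.hstack(b);x=np.linalg.lstsq(A,b,rcond=None)[0]
    return x,np.linalg.norm(A@x-b)
E
python3 - <<'E'
from h import *
F={n:eyes.grab_frame(n) for n in("scene","side")}
boxes={"scene":(235,150,160,130),"side":(170,180,170,210)}
for n,f in F.items():
    x,y,w,h=boxes[n]; im=f["color"]
    s=4 if n=="scene" else 3
    c=cv2.resize(im[y:y+h,x:x+w][:200],None,fx=s,fy=s,interpolation=cv2.INTER_CUBIC);cv2.imwrite(f"pics/{n}_crop.png",c)
    hsv=cv2.cvtColor(im,cv2.COLOR_BGR2HSV)
    red=(((hsv[...,0]<6)|(hsv[...,0]>174))&(hsv[...,1]>150)&(hsv[...,2]>60)).astype(np.uint8)
    m=np.zeros_like(red);m[y:y+h,x:x+w]=red[y:y+h,x:x+w]
    N,L,S,C=cv2.connectedComponentsWithStats(m)
    for i in range(1,N):
        if S[i,4]>30: print(n,"red",S[i],C[i].round(1),pix2plane(f,C[i],.067).round(4))
    for q in("clip_bin_center","tube_rack_center","bottle_center","tape_center"):
        z=dict(clip_bin_center=.0225,tube_rack_center=.035,bottle_center=.04,tape_center=.012)[q]
        for d in spotter.mark_of(f,q)[:3]: print(q,np.round(d["uv"]),round(d["confidence"],2),pix2plane(f,d["uv"],z).round(3))
E
```

```text
scene red [276 178  15   9  93] [282.7 181.6] [ 0.5314 -0.1013  0.067 ]
scene red [282 239   7   6  34] [285.  241.2] [0.6525 0.0855 0.067 ]
scene red [269 242   7   5  32] [272.1 244.1] [0.6798 0.0786 0.067 ]
scene red [290 254   7   6  37] [292.9 256.6] [0.6651 0.1316 0.067 ]
scene red [276 257   8   6  38] [279.6 259.7] [0.6924 0.1247 0.067 ]
scene red [369 276  12   4  35] [374.3 277.9] [0.5697 0.2605 0.067 ]
clip_bin_center [164. 234.] 0.69 [ 0.841 -0.123  0.022]
clip_bin_center [225. 220.] 0.64 [ 0.7   -0.095  0.022]
tube_rack_center [354. 318.] 0.85 [0.644 0.293 0.035]
tube_rack_center [284. 269.] 0.64 [0.681 0.124 0.035]
bottle_center [364. 205.] 0.73 [0.398 0.056 0.04 ]
tape_center [317. 181.] 0.86 [ 0.403 -0.12   0.012]
side red [292 193   8   6  43] [295.4 195.7] [0.6574 0.0906 0.067 ]
side red [307 192   8   6  42] [310.4 194.6] [0.6844 0.0831 0.067 ]
side red [257 289  24  20 386] [268.6 298.5] [ 0.5335 -0.1007  0.067 ]
clip_bin_center [360. 281.] 0.73 [ 0.696 -0.097  0.022]
clip_bin_center [447. 271.] 0.56 [ 0.846 -0.131  0.022]
tube_rack_center [259. 145.] 0.81 [0.66  0.302 0.035]
tube_rack_center [300. 195.] 0.69 [0.68  0.12  0.035]
tube_rack_center [364. 284.] 0.64 [ 0.695 -0.111  0.035]
bottle_center [159. 256.] 0.65 [0.395 0.062 0.04 ]
tape_center [158. 258.] 0.75 [0.393 0.083 0.012]
tape_center [192. 357.] 0.74 [ 0.405 -0.121  0.012]
```

```bash
echo
```

```text
(no output)
```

View pics/scene_crop.png

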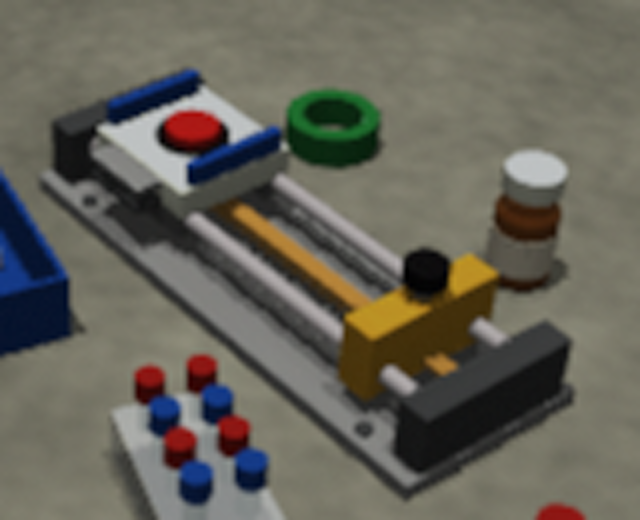

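View pics/side_crop.png

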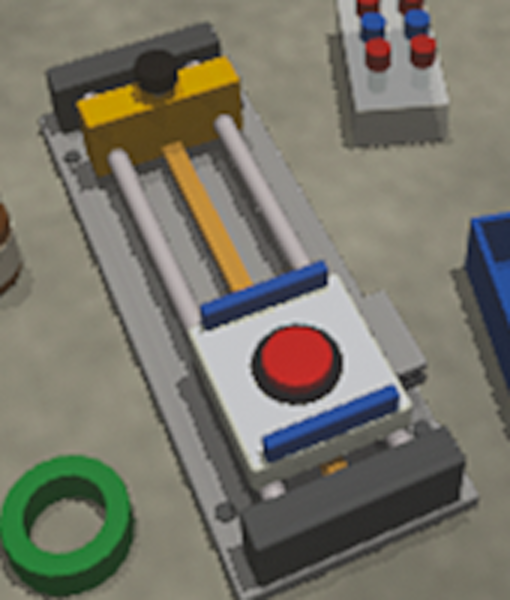

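Run:
```python
from h import *
F={n:eyes.grab_frame(n) for n in("scene","side")}
def S(u,v,z): return pix2plane(F["scene"],(235+u/4,150+v/4),z)[:2].round(4)
def D(u,v,z): return pix2plane(F["side"],(170+u/3,180+v/3),z)[:2].round(4)
a,b,c=S(408,494,.006),S(574,397,.006),S(42,182,.006)
print("scene corners +y+x,+y-x,-y+x",a,b,c, "len",np.linalg.norm(a-c),np.linalg.norm(a-b),"yaw",np.degrees(np.arctan2(-(a-c)[0],(a-c)[1])),"ctr",(b+c)/2)
d,e,g=D(243,600,.012),D(475,495,.012),D(42,118,.012)
print("side -y-x,-y+x,+y-x",d,e,g,np.linalg.norm(g-d),np.linalg.norm(e-d),"yaw",np.degrees(np.arctan2(-(g-d)[0],(g-d)[1])),"ctr",(e+g)/2)
print("stop side top -y edge",D(97,135,.068),D(241,93,.068), "back", D(78,102,.068),D(222,60,.068))
print("stop scene top", S(345,322,.068),S(387,345,.068),S(497,275,.068),S(455,255,.068))
print("fence side top front fence: ",D(203,305,.075),D(326,264,.075)," rear",D(265,435,.075),D(397,390,.075))
```

```text
scene corners +y+x,+y-x,-y+x [0.5778 0.1726] [0.4505 0.1653] [ 0.598  -0.1747] len 0.3478869500283102 0.1275091369275159 yaw 3.3287425350733786 ctr [ 0.52425 -0.0047 ]
side -y-x,-y+x,+y-x [ 0.475  -0.1846] [ 0.6007 -0.1762] [0.4557 0.1598] 0.34494035716337973 0.12598035561150003 yaw 3.207471403968795 ctr [ 0.5282 -0.0082]
stop side top -y edge [0.4784 0.0796] [0.5665 0.0819] back [0.4745 0.1095] [0.5648 0.1128]
stop scene top [0.5687 0.0998] [0.5617 0.1263] [0.4725 0.1133] [0.4801 0.0872]
fence side top front fence:  [ 0.4985 -0.0606] [ 0.5659 -0.0591]  rear [ 0.5034 -0.1412] [ 0.5704 -0.1415]
```

>>> carry_out:
  series: "0 0 0 -0.164 0; 0 0 0 -0.164 0; -3.6 -2.7 0 0 0; -3.6 -2.7 0 0 0; -3.6 -2.7 0 0 0; -3.6 -2.7 0 0 0; -3.6 -2.7 0 0 0; -3.6 -2.7 0 0 0"

```text
clock: 2.1
tcp_pos: [0.4061, 0.5006, 0.2395]
orientation: [-0.091, 3.14, 0.0]
contact_force: [0.8, 0.2, -0.1]
grip_width: -0.0002
```

```bash
cat > st.py <<'E'
from h import *
from scipy.spatial.transform import Rotation as Ro
o=r.get_obs()
R=Ro.from_rotvec(o["orientation"]).as_matrix()
print("t",o["clock"],"tcp",np.round(o["tcp_pos"],4),"j",np.round(o["joints"],2),"F",np.round(o["contact_force"],1),"w",round(o["grip_width"],4))
print("x",R[:,0].round(3),"y",R[:,1].round(3),"z",R[:,2].round(3))
yr=np.array([-np.sin(np.radians(3.27)),np.cos(np.radians(3.27)),0]); T=np.array([.532,-.1015,.069+r.tip_reach])
print("tool delta to button (cm)",(R.T@(T-o["tcp_pos"])*100).round(2),"yaw err",np.arctan2(R[:,1]@np.array([yr[1],-yr[0],0]),R[:,1]@yr).round(3))
E
python3 st.py
```

```text
t 2.1 tcp [0.4061 0.5006 0.2395] j [-1.    0.43  0.02  1.63 -0.01  1.08  0.65] F [ 0.8  0.2 -0.1] w -0.0002
x [-0.998 -0.058 -0.   ] y [-0.058  0.998  0.   ] z [ 0.  0. -1.]
tool delta to button (cm) [ -9.06 -60.84  16.23] yaw err -0.001
```

>>> carry_out:
  series: "-1.1 -5 0 0 0; -1.1 -5 0 0 0; -1.1 -5 0 0 0; -1.1 -5 0 0 0; -1.1 -5 0 0 0; -1.1 -5 0 0 0; -1.1 -5 0 0 0; -1.1 -5 0 0 0"

```text
clock: 3.1
tcp_pos: [0.5165, 0.1057, 0.2396]
orientation: [-0.092, 3.139, 0.001]
contact_force: [1.5, 1.4, -0.6]
grip_width: -0.0003
```

>>> carry_out:
  series: "-0.1 -5 1 0 0; -0.1 -5 1.5 0 0; 0 -5 1.5 0 0; 0 -4 1.5 0 0; 0 -1.5 1.5 0 0; 0 0 1 0 0; 0 0 0 0 0"

```text
clock: 3.98
tcp_pos: [0.5296, -0.0961, 0.1587]
orientation: [0.093, -3.139, -0.001]
contact_force: [-0.7, 0.4, 0.2]
grip_width: 0.0
```

```bash
cat >> st.py <<'E'
import sys
if len(sys.argv)>1:
    for n in sys.argv[2:]:
        f=eyes.grab_frame(n); im=f["color"]
        if n=="scene": im=cv2.resize(im[100:300,200:420],None,fx=3,fy=3)
        if n=="side": im=cv2.resize(im[170:390,150:350],None,fx=2.6,fy=2.6)
        cv2.imwrite(f"pics/{sys.argv[1]}_{n}.png",im)
        if n=="wrist":
            T=np.array(f["T_tool_cam"])
            X=np.array(o["tcp_pos"]); 
            for d in spotter.mark_of(f,"button_top")[:2]:
                c=X+R@T[:3,3]; dd=R@T[:3,:3]@np.linalg.inv(np.array(f["intrinsics"]))@np.array([*d["uv"],1.])
                print("wrist button",np.round(d["uv"],1),d["confidence"],(c+dd*(.069-c[2])/dd[2]).round(4))
E
python3 st.py a wrist side scene
```

```text
t 3.975 tcp [ 0.5296 -0.0961  0.1587] j [-0.15  0.36  0.27  1.97 -0.13  0.83  1.81] F [-0.7  0.4  0.2] w 0.0
x [-0.998 -0.059  0.001] y [-0.059  0.998  0.001] z [-0.001  0.001 -1.   ]
tool delta to button (cm) [-0.22 -0.56  8.17] yaw err -0.002
wrist button [273.5 219. ] 0.84 [ 0.5296 -0.0992  0.069 ]
```

View pics/a_wrist.png

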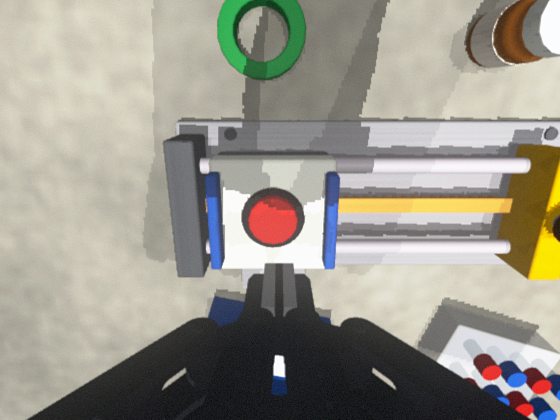

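View pics/a_side.png

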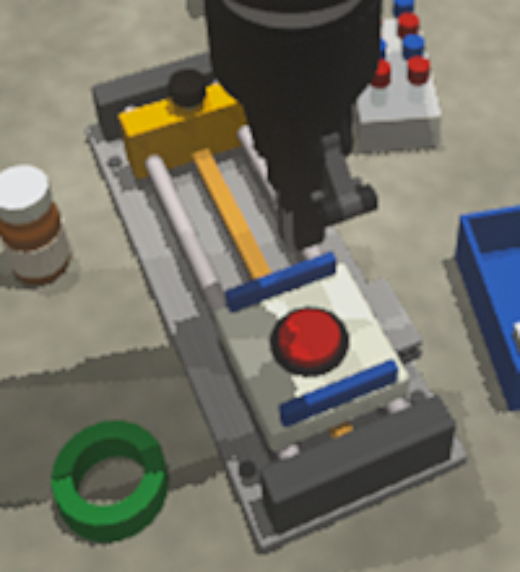

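View pics/a_scene.png

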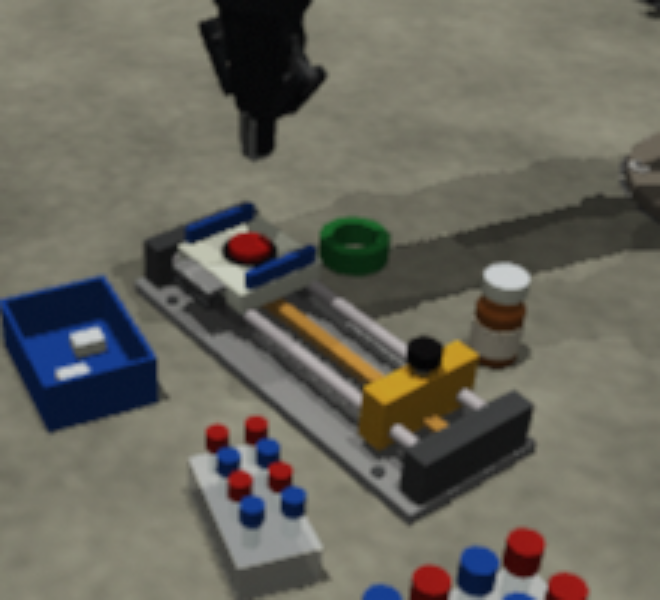

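The wrist view shows the button at (273,219), sitting between the fences. Projected, that comes to (0.530,-0.099), within 3 mm of the fixed-camera estimate. Descending.

>>> carry_out:
  series: "-0.1 -0.3 2 0 0; 0 0 2.5 0 0; 0 0 2 0 0; 0 0 0.9 0 0; 0 0 0.4 0 0; 0 0 0 0 0"
  grip_force: 60

```text
clock: 4.92
tcp_pos: [0.5316, -0.1002, 0.0817]
orientation: [-0.092, 3.14, -0.0]
contact_force: [0.0, -0.4, 0.4]
grip_width: -0.0
```

```bash
python3 st.py b side
```

```text
t 4.925 tcp [ 0.5316 -0.1002  0.0817] j [-0.12  0.48  0.24  2.02 -0.18  0.67  1.86] F [ 0.  -0.4  0.4] w -0.0
x [-0.998 -0.058 -0.001] y [-0.058  0.998 -0.   ] z [ 0.001  0.    -1.   ]
tool delta to button (cm) [-0.04 -0.14  0.47] yaw err -0.001
```

View pics/b_side.png

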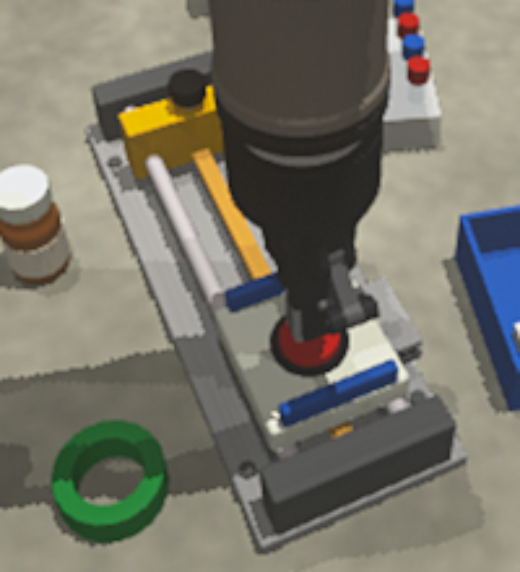

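The fingertips hover over the button, about 5 mm up. Pressing.

>>> carry_out:
  series: "0 0 0.4 0 0; 0 0 0.3 0 0; 0 0 0.2 0 0; 0 0 0.1 0 0; 0 0 0 0 0"

```text
clock: 5.6
tcp_pos: [0.5316, -0.1003, 0.0715]
orientation: [-0.091, 3.139, -0.0]
contact_force: [0.9, 0.1, 4.5]
grip_width: -0.0001
```

>>> carry_out:
  series: "0 0 0.1 0 0; 0 0 0.1 0 0; 0 0 0 0 0"

```text
clock: 5.98
tcp_pos: [0.5317, -0.1003, 0.07]
orientation: [-0.091, 3.139, 0.0]
contact_force: [0.1, 0.5, 9.6]
grip_width: -0.0001
```

Fully down at 9.6 N, with the tip at 62 mm. I'll add a little margin and start pushing.

>>> carry_out:
  series: "0 0 0.04 0 0; 0 0.1 0 0 0; 0 0.2 0 0 0; 0 0.3 0 0 0; 0 0.4 0 0 0; 0 0.4 0 0 0; 0 0.2 0 0 0; 0 0 0 0 0"

```text
clock: 6.98
tcp_pos: [0.5309, -0.0849, 0.0699]
orientation: [-0.09, 3.139, -0.001]
contact_force: [-1.1, -0.5, 13.5]
grip_width: -0.0002
```

```bash
python3 st.py c side
```

```text
t 6.975 tcp [ 0.5309 -0.0849  0.0699] j [-0.14  0.49  0.23  2.03 -0.18  0.64  1.84] F [-1.1 -0.5 13.5] w -0.0002
x [-0.998 -0.058 -0.002] y [-0.058  0.998 -0.001] z [ 0.002 -0.    -1.   ]
tool delta to button (cm) [-0.02 -1.66 -0.71] yaw err -0.001
```

View pics/c_side.png

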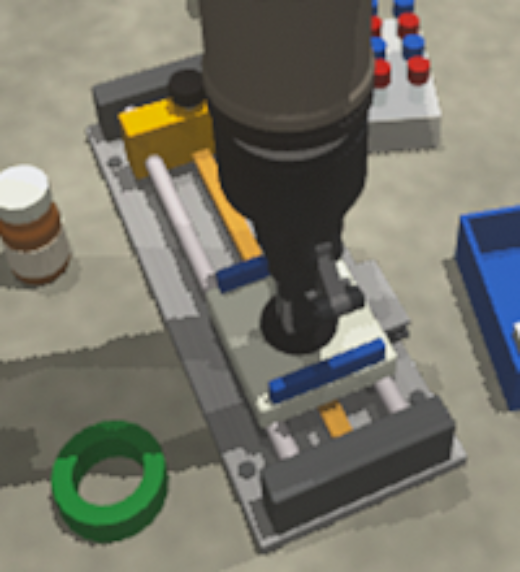

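The head follows the finger: the gap behind it to the end block has opened. Continuing.

>>> carry_out:
  series: "0 0.4 -0.02 0 0; 0 0.7 0 0 0; 0 0.8 0 0 0; 0 0.8 0 0 0; 0 0.8 0 0 0; 0 0.7 0 0 0; 0 0.4 0 0 0; 0 0 0 0 0"

```text
clock: 8.02
tcp_pos: [0.5281, -0.0385, 0.0699]
orientation: [-0.091, 3.139, -0.0]
contact_force: [-0.5, -0.8, 11.3]
grip_width: -0.0001
```

```bash
python3 st.py d side scene
```

```text
t 8.025 tcp [ 0.5281 -0.0385  0.0699] j [-0.23  0.48  0.23  2.05 -0.18  0.63  1.75] F [-0.5 -0.8 11.3] w -0.0001
x [-0.998 -0.058 -0.001] y [-0.058  0.998 -0.   ] z [ 0.001  0.    -1.   ]
tool delta to button (cm) [-0.03 -6.32 -0.71] yaw err -0.001
```

View pics/d_side.png

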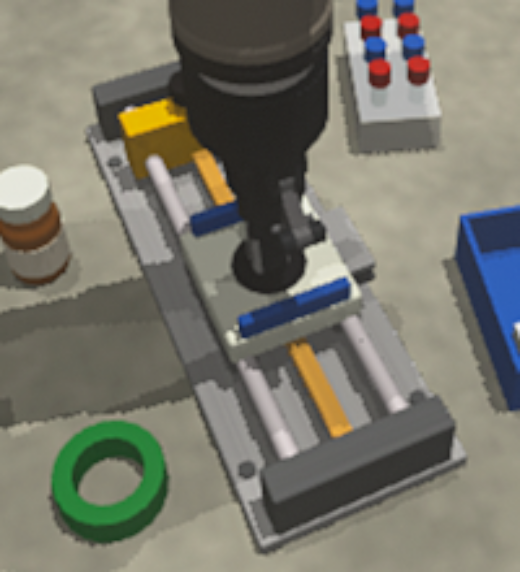

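View pics/d_scene.png

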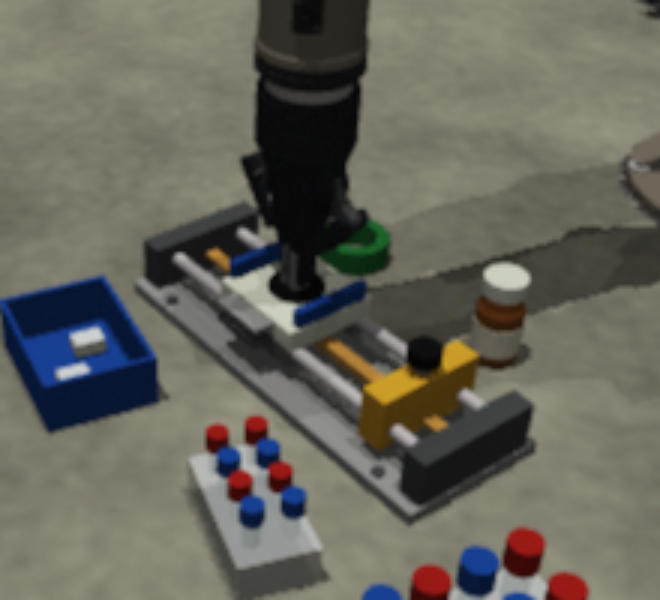

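>>> carry_out:
  series: "0 0.4 0 0 0; 0 0.8 0 0 0; 0 0.9 0 0 0; 0 0.9 0 0 0; 0 0.9 0 0 0; 0 0.7 0 0 0; 0 0.4 0 0 0; 0 0 0 0 0"

```text
clock: 9.12
tcp_pos: [0.5251, 0.0115, 0.0699]
orientation: [-0.091, 3.139, 0.0]
contact_force: [-0.7, 0.5, 12.3]
grip_width: -0.0002
```

```bash
python3 st.py e side scene
```

```text
t 9.125 tcp [0.5251 0.0115 0.0699] j [-0.32  0.48  0.23  2.06 -0.18  0.62  1.65] F [-0.7  0.5 12.3] w -0.0002
x [-0.998 -0.058 -0.001] y [-0.058  0.998  0.   ] z [ 0.001  0.    -1.   ]
tool delta to button (cm) [ -0.03 -11.33  -0.71] yaw err -0.001
```

View pics/e_side.png

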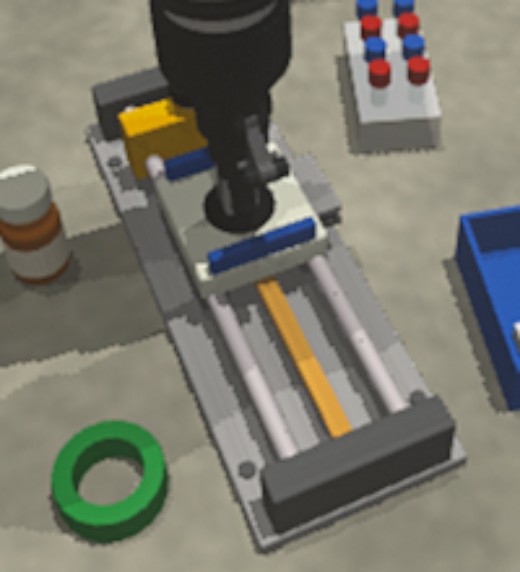

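View pics/e_scene.png

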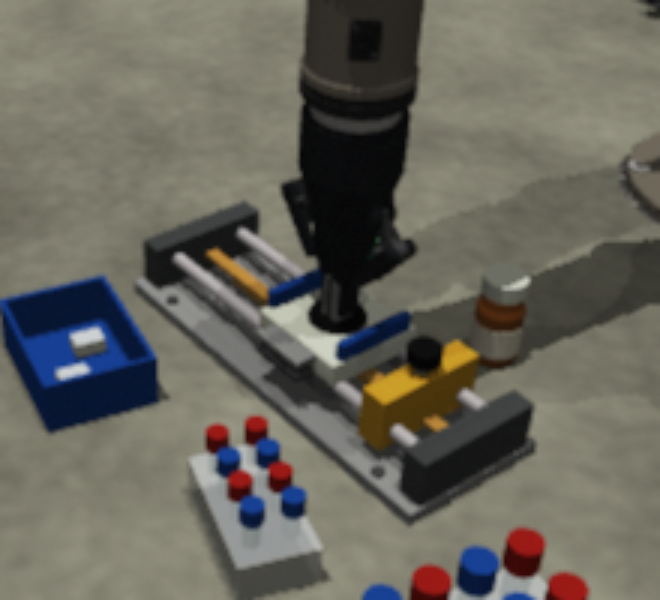

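The head still follows and the gripper links ride well above the knob. About 3 cm remain, so I'm slowing down.

>>> carry_out:
  series: "0 0.4 0 0 0; 0 0.4 0 0 0; 0 0.4 0 0 0; 0 0.4 0 0 0; 0 0.3 0 0 0; 0 0.2 0 0 0; 0 0.1 0 0 0; 0 0 0 0 0"

```text
clock: 10.22
tcp_pos: [0.5238, 0.0329, 0.0699]
orientation: [-0.09, 3.139, -0.0]
contact_force: [-0.9, -1.3, 12.2]
grip_width: 0.0001
```

```bash
python3 st.py f side scene
```

```text
t 10.225 tcp [0.5238 0.0329 0.0699] j [-0.36  0.47  0.23  2.06 -0.18  0.62  1.61] F [-0.9 -1.3 12.2] w 0.0001
x [-0.998 -0.057 -0.001] y [-0.057  0.998 -0.   ] z [ 0.001 -0.    -1.   ]
tool delta to button (cm) [ -0.04 -13.46  -0.7 ] yaw err -0.0
```

View pics/f_scene.png

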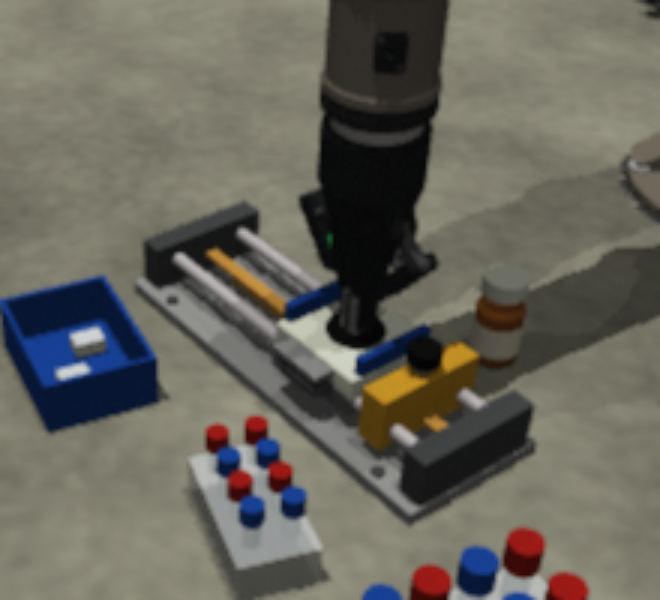

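>>> carry_out:
  series: "0 0.2 0 0 0; 0 0.2 0 0 0; 0 0.2 0 0 0; 0 0 0 0 0"

```text
clock: 10.82
tcp_pos: [0.5235, 0.039, 0.0699]
orientation: [-0.09, 3.139, -0.0]
contact_force: [-1.7, -0.8, 12.4]
grip_width: -0.0004
```

>>> carry_out:
  series: "0 0.15 0 0 0; 0 0.15 0 0 0; 0 0.1 0 0 0; 0 0 0 0 0"

```text
clock: 11.32
tcp_pos: [0.5233, 0.0429, 0.0699]
orientation: [-0.09, 3.139, -0.0]
contact_force: [-0.4, -1.3, 12.4]
grip_width: -0.0001
```

```bash
python3 st.py g side scene wrist
```

```text
t 11.325 tcp [0.5233 0.0429 0.0699] j [-0.38  0.47  0.23  2.06 -0.18  0.62  1.59] F [-0.4 -1.3 12.4] w -0.0001
x [-0.998 -0.057 -0.001] y [-0.057  0.998 -0.   ] z [ 0.001 -0.    -1.   ]
tool delta to button (cm) [ -0.04 -14.46  -0.7 ] yaw err -0.0
wrist button [375.1 229.2] 0.34 [0.4921 0.0834 0.069 ]
```

View pics/g_scene.png

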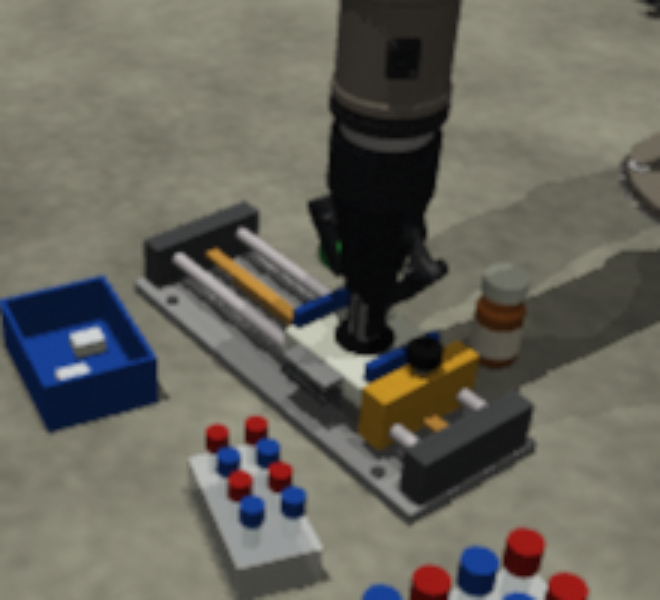

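View pics/g_wrist.png

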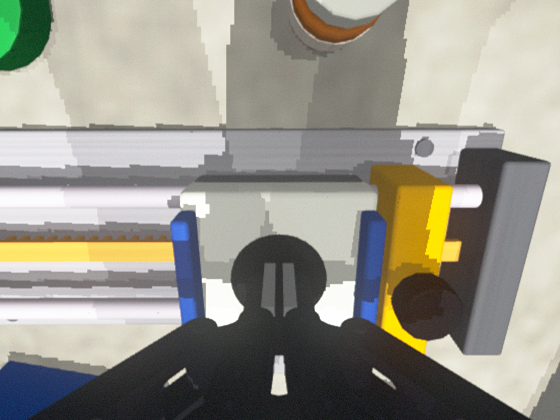

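The wrist view shows the fence at x≈371 almost at the stop (edge ≈380). The fingertips are still centred on the button, so no slip. Continuing in 1 mm steps.

>>> carry_out:
  series: "0 0.1 0 0 0; 0 0.1 0 0 0; 0 0 0 0 0"

```text
clock: 11.9
tcp_pos: [0.5231, 0.0448, 0.0699]
orientation: [-0.09, 3.139, -0.0]
contact_force: [-1.3, -2.0, 12.6]
grip_width: -0.0003
```

>>> carry_out:
  series: "0 0.1 0 0 0; 0 0.1 0 0 0; 0 0 0 0 0"

```text
clock: 12.28
tcp_pos: [0.523, 0.0468, 0.0699]
orientation: [-0.09, 3.139, -0.0]
contact_force: [-1.7, -1.6, 12.8]
grip_width: 0.0001
```

```bash
python3 st.py i wrist
```

```text
t 12.275 tcp [0.523  0.0468 0.0699] j [-0.39  0.47  0.23  2.06 -0.18  0.62  1.59] F [-1.7 -1.6 12.8] w 0.0001
x [-0.998 -0.057 -0.001] y [-0.057  0.998 -0.   ] z [ 0.001 -0.    -1.   ]
tool delta to button (cm) [ -0.04 -14.86  -0.7 ] yaw err -0.0
wrist button [365.1 265. ] 0.28 [0.5094 0.0854 0.069 ]
```

View pics/i_wrist.png

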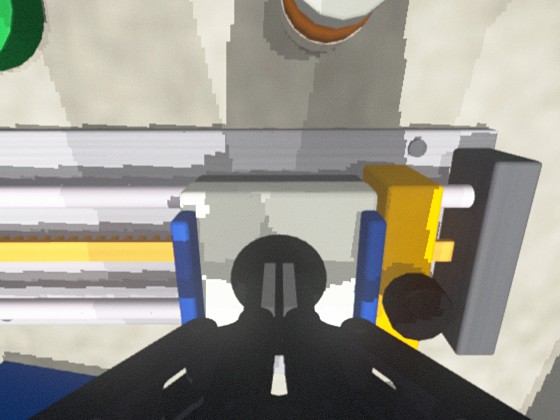

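>>> carry_out:
  series: "0 0.1 0 0 0; 0 0.1 0 0 0; 0 0 0 0 0"

```text
clock: 12.75
tcp_pos: [0.523, 0.0478, 0.0699]
orientation: [-0.089, 3.139, -0.002]
contact_force: [-0.8, -4.1, 12.3]
grip_width: -0.0
```

```bash
python3 st.py k wrist
```

```text
t 12.75 tcp [0.523  0.0478 0.0699] j [-0.39  0.48  0.23  2.06 -0.18  0.62  1.58] F [-0.8 -4.1 12.3] w -0.0
x [-0.998 -0.057 -0.001] y [-0.057  0.998 -0.001] z [ 0.001 -0.001 -1.   ]
tool delta to button (cm) [ -0.06 -14.95  -0.69] yaw err 0.0
```

View pics/k_wrist.png

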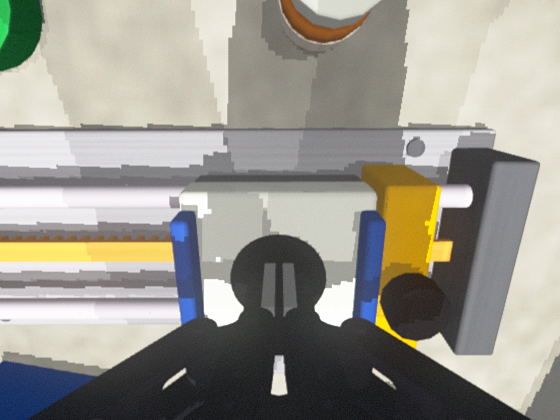

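Fy jumped to -4.1 N and the TCP moved only 1 mm of the commanded 2 mm, which means contact. One more step to confirm.

>>> carry_out:
  series: "0 0.1 0 0 0; 0 0 0 0 0; 0 0 0 0 0"

```text
clock: 13.22
tcp_pos: [0.5229, 0.0479, 0.0699]
orientation: [-0.088, 3.139, -0.003]
contact_force: [-1.1, -6.7, 13.5]
grip_width: 0.0002
```

Confirmed: the TCP didn't move and the push force rose to 6.7 N. Lifting straight up, keeping the forward bias so the head isn't pulled back.

>>> carry_out:
  series: "0 0 0.0 0 0; 0 0 -0.3 0 0; 0 0 -0.5 0 0; 0 0 -1 0 0; 0 0 -2 0 0; 0 0 -3 0 0; 0 0 -4 0 0; 0 0 -4 0 0"

```text
clock: 14.22
tcp_pos: [0.5218, 0.0507, 0.2185]
orientation: [0.092, -3.139, -0.0]
contact_force: [-0.1, 0.5, -0.2]
grip_width: 0.0
```

>>> carry_out:
  series: "0 -3 -2 0 0; 0 -5 0 0 0; 0 -5 0 0 0; 0 -5 0 0 0; 0 -4 0 0 0; 0 -2 0 0 0; 0 0 0 0 0"

```text
clock: 15.1
tcp_pos: [0.5357, -0.1904, 0.2372]
orientation: [0.087, -3.14, 0.0]
contact_force: [0.2, 0.3, -1.0]
grip_width: 0.0001
```

```bash
python3 st.py m side scene wrist
python3 - <<'E'
from h import *
for n in("scene","side"):
    f=eyes.grab_frame(n)
    for q,z in(("head_front",.049),("stop",0),("clip_bin_center",.0225),("tube_rack_center",.035),("bottle_center",.04),("tape_center",.012)):
        for d in spotter.mark_of(f,q)[:2]: print(n,q,np.round(d["uv"],1),round(d["confidence"],2),np.round(pix2plane(f,d["uv"],z),4))
E
```

```text
t 15.1 tcp [ 0.5357 -0.1904  0.2372] j [-0.1   0.32  0.41  1.84 -0.15  1.02  2.  ] F [ 0.2  0.3 -1. ] w 0.0001
x [-0.998 -0.055  0.001] y [-0.055  0.998 -0.   ] z [-0.001 -0.    -1.   ]
tool delta to button (cm) [-0.13  8.91 16.02] yaw err 0.002
wrist button [529.5 188. ] 0.67 [0.5219 0.0414 0.069 ]
scene head_front [335.3 226.2] 0.78 [0.5175 0.0881 0.049 ]
scene stop [336.6 243.6] 0.91 [0.513  0.0952 0.    ]
scene clip_bin_center [163.4 233.9] 0.82 [ 0.8416 -0.1236  0.0225]
scene clip_bin_center [323.2 212.8] 0.61 [0.4863 0.0095 0.0225]
scene tube_rack_center [284.  267.8] 0.9 [0.6789 0.1221 0.035 ]
scene tube_rack_center [354.5 313.2] 0.81 [0.6359 0.2856 0.035 ]
scene bottle_center [336.5 226.8] 0.15 [0.5088 0.0833 0.04  ]
scene tape_center [317.7 182.8] 0.8 [ 0.4057 -0.1138  0.012 ]
side head_front [226.7 221.4] 0.62 [0.5236 0.0904 0.049 ]
side head_front [361.9 280.1] 0.2 [ 0.6882 -0.1113  0.049 ]
side clip_bin_center [447.7 273.5] 0.97 [ 0.8432 -0.1366  0.0225]
side clip_bin_center [364.2 283.8] 0.92 [ 0.7008 -0.1038  0.0225]
side tube_rack_center [255.3 143.1] 0.68 [0.654  0.3111 0.035 ]
side bottle_center [158. 256.] 0.87 [0.3939 0.0633 0.04  ]
side tape_center [189.4 354.5] 0.68 [ 0.4025 -0.1151  0.012 ]
```

View pics/m_side.png

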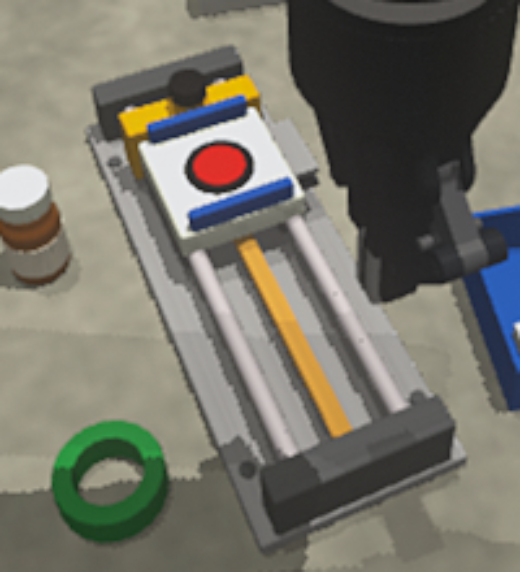

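View pics/m_scene.png

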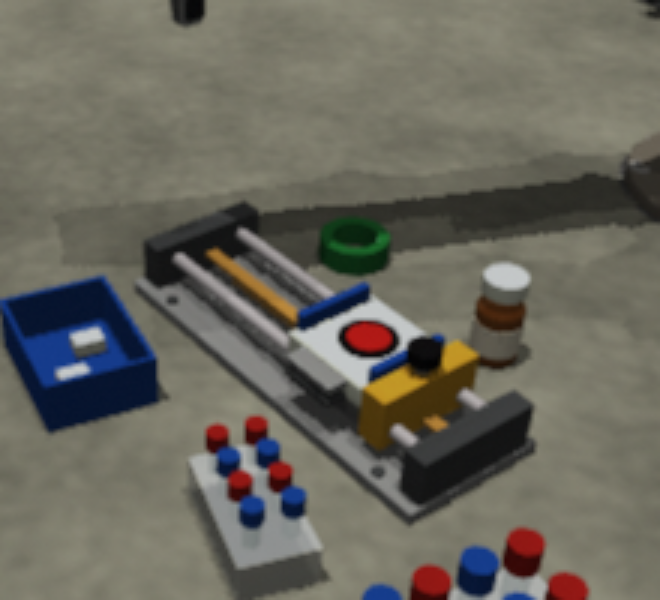

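View pics/m_wrist.png

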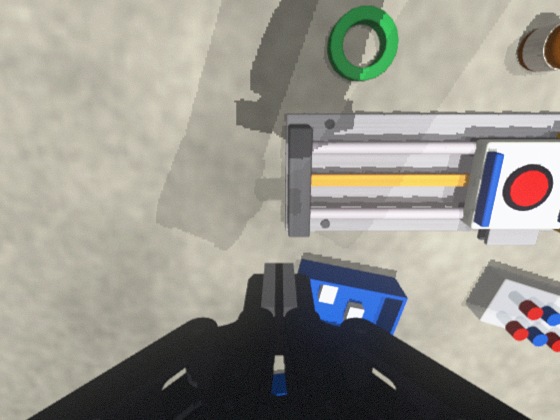

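The head sits against the stop, the button has been let go (it looks partly up, which is allowed), and the hand is clear. The bystanders are where they were.

```bash
python3 -c "
from bench import r
print(r.hand_in())"
```

```text
the job is handed in; nothing more can be done
None
```

The sealing head is resting against the yellow stop, and the job was handed in at about 15 s of the 38 s allowed. With closed fingertips I pressed the red button fully down and kept it down at about 10–13.5 N. I pushed the head about 148 mm along the rail, then lifted straight up and moved the hand clear.

**Contact with the stop:** on the last push steps the hand stopped advancing and the push force rose from about 2 N to 6.7 N. The fingertips stayed centred on the button, so they didn't slip. Pictures taken after I moved away show the head flush against the stop.

**Button:** after release it looks only partly up, probably resting on a tooth of the locking bar, which the task allows.

**Bystanders:** the bin, tube rack, jar and tape roll look unmoved in the pictures, and the reliable detections agree with the first ones to within about 1 cm.

**Checks that disagreed:**
- **Other objects:** the detector also gave a few wrong or low-confidence hits, such as a "bin" and a "bottle" on the rail. It missed the small rack in the side view, and I judged these against the pictures.
- **Button position:** the last wrist-camera estimate put the button at y = 0.041 m, while the fingertips let it go at about y = 0.048 m. I put this down to calibration error and the button not being fully up. The head-front detections (y = 0.088 and 0.090 m) fit contact with the stop.

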